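Unload the bushing sizing unit and pull its feed cassette

ROBOT

A 6-joint arm with a two-finger parallel gripper is mounted at the origin on the work surface. World frame = base frame: x ahead of the robot, y to its left, z up, the work surface at z = 0. Lengths are in m, angles in rad, forces in N, time in s.
With the tool pointing down it reaches from about 0.35 to 0.975 m from the base axis. Payload 7.1 kg.
Tool frame: the origin (TCP) lies midway between the tips of the shut fingers; the grasp point (between the pads) lies 19 mm behind it; z points along the fingers, x is the direction in which the jaws open and shut, and the axes are right-handed (so a half turn about z gives the same grasp; the last joint's range is limited). The gripper opens to 88 mm and grips with 3 to 60 N. Pads are 20 mm wide; open, the fingers measure 115 mm over their backs; the gripper's body (75 mm by 178 mm) begins 61 mm behind the grasp point.
Start: joints at [1.241, 0.423, 1.63, -0, 1.089, -0.019], TCP at [0.191, 0.595, 0.223] pointing down, gripper open.
Joint ranges: [-3, 3], [-0.9, 2.11], [0.09, 2.58], [-1.31, 4.45], [0.11, 2.69], [-2.54, 2.54]. Speed limits (rad/s): [2.39, 2.39, 3.01, 3.14, 3.14, 3.14].

INTERFACE

Orientations are given as a unit quaternion [w, x, y, z].
In Python, from station import move_pose, movel, movej, command_gripper, wait, inverse_kinematics, read_camera, camera_info, MotionError, job_done, get_time, get_joint_pos, get_qvel, get_effort, get_tcp_pos, get_ee_rot, get_ft_force, get_ft_torque, get_grip_width gives the robot as it stands. Calls block until the motion is done:
- move_pose(position, orientation): joint-space move of the TCP to a pose.
- movel(position, frame=None, v=0.15, until_force=None): straight line of the TCP; frame=None keeps the orientation; v is the mean speed in m/s. With until_force (N) it stops when the force on the tool has changed by that much, and returns True; else False.
- movej(angles): joint-space move.
- command_gripper(opening): opening from 0.0 (shut) to 1.0 (fully open); the grip force is fixed at half the most; returns when the fingers have stopped.
- wait(seconds).
- inverse_kinematics(position, orientation): joint angles nearest the present ones, or None.
- read_camera(name): name is "side" or "top" or "wrist"; returns the picture (420x560x3 uint8, red, green, blue); there is no depth.
- camera_info(name): a dict with "intrinsics" (3x3 intrinsics, pixels), "T" (4x4, takes a point from camera to world coordinates); the wrist camera has in their place "tool_from_camera" (4x4, takes a point from camera to tool coordinates, whose origin is the TCP and whose axes are the tool frame's). Camera axes: x right, y up, looking along -z (the intrinsics and any distortion apply to the point x, -y, -z); pixel columns grow to the right and rows downward; lengths in m; the calibration is good to about 2 mm. A picture is of the moment at which its call begins: read the wrist's pose just before it. camera_info takes no time and is no camera call.
A pose or a line that the arm cannot do raises MotionError and nothing moves.
- job_done(): hands the job in, once; it reports no verdict.
Readings, each from a call of its own:
- get_time(): time.
- get_joint_pos(): joint angles.
- get_qvel(): joint speeds.
- get_effort(): joint torques, N m.
- get_tcp_pos(): TCP position.
- get_ee_rot(): TCP orientation.
- get_ft_force(): force on the tool from outside, world axes, zero at the start.
- get_ft_torque(): the same for the moment, N m.
- get_grip_width(): opening from 0.0 (shut) to 1.0 (fully open).
Only numpy, scipy, OpenCV 4.12 (cv2) and the standard library are available. Lean on these libraries where they do the work, as an engineer would, in place of code of your own. Each camera call takes 0.05 s, during which the arm holds its last target. There are 200 camera calls.

TASK

The sizing unit on the counter is due for a change-over. First put both finished bronze bushings from its catch tray into the open tote. Then pinch the two side catches of the feed cassette together, lift the cassette straight up out of its dock and finish while holding it there in the gripper: catches still squeezed, cassette upright, its underside about 10 cm above the dock's rim, still and touching nothing else. Leave the other parts lying on the counter alone.

Things in the scene. Friction and masses are not known exactly. Their poses are not given: they have to be found in the camera images.
- unit: The fixed sizing unit. Origin: on the counter (z = 0) under the middle of the cassette dock; x and y along its sides, z up. Base plate 10 mm thick, spanning x -88 to 88 mm, y -240 to 60 mm; dock round the origin, catch tray on the -y side. Behind the dock (x 57 to 113 mm) a drive housing 45 mm high; behind the tray (x above 73 mm) a sloping chute, top at 70 mm.
- cassette: Feed cassette, off-white plastic, about 0.36 kg, seated in the dock with its axes along the unit's, about 2 mm play. Origin: centre of its underside (10 mm above the counter when seated). Foot 80 (x) by 50 (y) mm, 44 mm high at its ends; a central spine 22 mm thick (y), 78 mm high. A sprung steel catch stands on its +y and on its -y side. Free of the dock after 40 mm of lift.
- catch_a (a joint): Catch on the cassette's +y side: 0 at rest (out), 0.008 m fully pushed in towards the middle; spring 3 N at rest to 8 N fully in. The tooth clears the lip from about 0.005 m on.
- catch_b (a joint): Catch on the cassette's -y side: likewise, 0 at rest, 0.008 m fully in.
- bushing0_center (a point): Centre of one finished bronze bushing: a plain tube 32 mm outside, 20 mm inside diameter, 40 mm high, about 0.15 kg, standing upright on the catch tray's floor (its centre 20 mm above its underside).
- bushing1_center (a point): Centre of the other bushing, alike; the two stand side by side along the unit's y, about 75 mm apart.
- tote: Open grey plastic tote, loose, 0.9 kg. Origin: centre of its underside on the counter. Outside 200 (its x) by 160 (its y) by 60 mm high, walls and floor 4 mm thick.
- index_housing: Bystander: round cast brass meter index housing, 92 mm across (120 mm over its two stubs), 51 mm high. Origin: centre of its underside.
- seal_cup: Bystander: small orange plastic seal cup, 54 mm across, 35 mm high. Origin: centre of its underside.
- lever_arm: Bystander: flat black steel lever arm about 128 mm long, 32 mm wide at its larger eye, 14 mm high. Origin: middle of its underside.
- bushing0: The bushing of point bushing0_center; origin: centre of its underside as it stands, z along its bore.
- bushing1: The bushing of point bushing1_center; origin: centre of its underside as it stands, z along its bore.
- dock_rim (a point): Middle of the dock at rim height (50 mm above the counter), axes as the unit's. The dock is a grey walled pocket 96 (x) by 84 (y) mm outside, floor 10 mm above the counter. A lip along each y side, 27 to 34 mm from the middle and 10 mm deep from the rim down, retains the cassette's teeth.
- tray (a point): Centre of the catch tray's floor, 10 mm above the counter, axes as the unit's. Sheet steel tray 150 (x) by 140 (y) mm inside, walls 5 mm thick and 20 mm high above the floor.
- pinch (a point): Point midway between the two catches' ribbed dark flat finger pads, at their mid height (66 mm above the cassette's underside); axes as the cassette's. Each pad is 34 mm long (x) and 36 mm high, upright, facing out along y: 58 mm over both pads at rest, 42 mm fully squeezed. A tooth low on each catch sits under the dock's lip until pushed in; then the cassette lifts by the pads.
There are look-alikes about, which are no part of the job. Of the things that look like the cassette, the middle-sized one is meant.

How it is judged:
On the way, in this order (a step that is already met when the one before it is completed fails the run):
1. both bushings are in the tote, let go and at rest, with the cassette still seated in its dock (x of bushing0_center in the frame of tote between -0.096 and 0.096 m and y of bushing0_center in the frame of tote between -0.076 and 0.076 m and z of bushing0_center in the frame of tote between 0 and 0.055 m and contact force between each of bushing0, bushing1 and the fingers below 0.1 N and linear speed of each of bushing0, bushing1 below 0.05 m/s and x of bushing1_center in the frame of tote between -0.096 and 0.096 m and y of bushing1_center in the frame of tote between -0.076 and 0.076 m and z of bushing1_center in the frame of tote between 0 and 0.055 m and angle between tote's own z axis and vertical below 0.1 rad and z of cassette in the frame of unit below 0.02 m), for 0.2 s.
2. both side catches are pinched in while the cassette is still in the dock (value of joint each of catch_a, catch_b above 0.005 m and contact force between cassette and the fingers above 1.5 N and z of cassette in the frame of unit below 0.03 m), for 0.1 s.
At the end, for the whole second after the job is handed in: Bushings in the tote below its rim, released, at rest, tote level; cassette held by the fingers, both catches in 5 mm or more, tilt under 0.2 rad, underside 60 mm or more above the dock's rim, slower than 30 mm/s, not touching unit or tote (x of bushing0_center in the frame of tote between -0.096 and 0.096 m and y of bushing0_center in the frame of tote between -0.076 and 0.076 m and z of bushing0_center in the frame of tote between 0 and 0.055 m and contact force between each of bushing0, bushing1 and the fingers below 0.1 N and linear speed of each of bushing0, bushing1 below 0.05 m/s and x of bushing1_center in the frame of tote between -0.096 and 0.096 m and y of bushing1_center in the frame of tote between -0.076 and 0.076 m and z of bushing1_center in the frame of tote between 0 and 0.055 m and angle between tote's own z axis and vertical below 0.1 rad and value of joint each of catch_a, catch_b above 0.005 m and contact force between cassette and the fingers above 1.5 N and z of cassette in the frame of unit above 0.11 m and angle between cassette's own z axis and vertical below 0.2 rad and linear speed of cassette below 0.03 m/s and contact force between cassette and unit below 0.1 N and contact force between cassette and tote below 0.1 N); the arm keeps its last pose, push and grip.
It fails at once if the index housing is moved more than 25 mm (distance of index_housing from where it was at the start of the episode above 0.025 m).
It fails at once if the seal cup is moved more than 25 mm (distance of seal_cup from where it was at the start of the episode above 0.025 m).
It fails at once if the lever arm is moved more than 25 mm (distance of lever_arm from where it was at the start of the episode above 0.025 m).
It also fails if it takes over 72 s, if anything falls off the work surface, if the arm or the gripper's body presses on something with over 40 N, if the wrist force passes 120 N, or if a joint passes its speed limit or range.

## Working session

There is one attempt and no reset: what is moved stays moved. The work goes in short steps, each a Python script; the robot and the scene stay as the last script left them, time stands still between calls to the robot, and variables do not carry over. Pictures are saved under pics/ and viewed, about 8 in all and at most 12, crops included, and the job is handed in when it is done.

```bash
mkdir -p pics; ls
python3 - <<'E'
from station import *
import cv2
for n in("top","side"):
    cv2.imwrite(f"pics/{n}0.png",read_camera(n)[:,:,::-1]); i=camera_info(n); print(n,i)
print(camera_info("wrist"),get_tcp_pos(),get_ee_rot(),get_time())
E
```

```text
pics
top {'intrinsics': array([[475.45906759,   0.        , 278.78106863],
       [  0.        , 475.45906759, 196.4900206 ],
       [  0.        ,   0.        ,   1.        ]]), 'T': array([[-2.23297851e-02,  9.98018568e-01, -5.88244776e-02,
         5.70609778e-01],
       [-9.99750475e-01, -2.23268062e-02,  7.07971452e-04,
        -8.09470496e-02],
       [-6.06794058e-04,  5.88256083e-02,  9.98268090e-01,
         1.32461927e+00],
       [ 0.00000000e+00,  0.00000000e+00,  0.00000000e+00,
         1.00000000e+00]])}
side {'intrinsics': array([[416.56901555,   0.        , 283.65516489],
       [  0.        , 416.56901555, 211.07673795],
       [  0.        ,   0.        ,   1.        ]]), 'T': array([[ 0.82510437,  0.37833063, -0.41960543,  0.20779183],
       [-0.56492991,  0.56239254, -0.60379535, -0.67392792],
       [ 0.00754868,  0.73524184,  0.67776283,  0.72196206],
       [ 0.        ,  0.        ,  0.        ,  1.        ]])}
{'intrinsics': array([[364.63039175,   0.        , 274.32793029],
       [  0.        , 364.63039175, 202.34366769],
       [  0.        ,   0.        ,   1.        ]]), 'tool_from_camera': array([[ 9.99999291e-01, -2.11040428e-04,  1.17229431e-03,
        -5.60084193e-04],
       [ 8.36250420e-05, -9.69312108e-01, -2.45833340e-01,
        -6.69865738e-02],
       [ 1.18819984e-03,  2.45833263e-01, -9.69311402e-01,
        -1.61632858e-01],
       [ 0.00000000e+00,  0.00000000e+00,  0.00000000e+00,
         1.00000000e+00]])} [0.19095574 0.59458447 0.22198513] [ 3.84534417e-04  8.08034946e-01  5.89134157e-01 -5.69475710e-04] 0.1
```

View pics/top0.png

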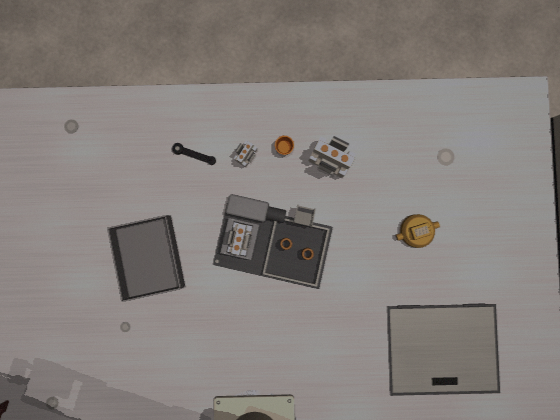

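View pics/side0.png

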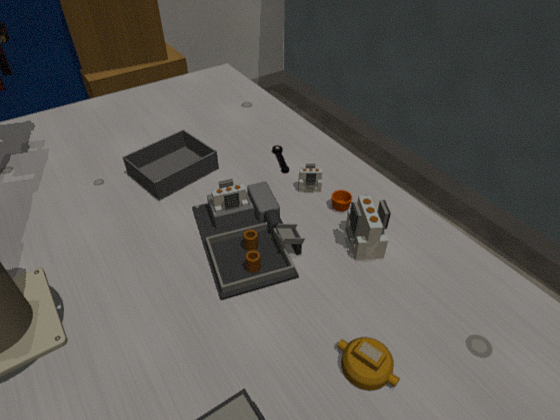

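The top picture shows the unit around (270,240), with its dock and cassette at (240,238). The bushings are at (286,244) and (308,254), and the tote at (147,258). Next I'll enlarge this crop for measurement.

```bash
cat > h.py <<'E'
import numpy as np, cv2
from station import *
from scipy.spatial.transform import Rotation as R
def rot(): 
    q=np.array(get_ee_rot()); return R.from_quat(q[[1,2,3,0]]).as_matrix()
def wristT():
    T=np.eye(4); T[:3,:3]=rot(); T[:3,3]=get_tcp_pos(); return T@camera_info("wrist")["tool_from_camera"]
def unproj(n,uv,z,T=None):
    i=camera_info(n); T=i["T"] if T is None else T
    r=np.linalg.inv(i["intrinsics"])@np.array([uv[0],uv[1],1.]); d=T[:3,:3]@np.array([r[0],-r[1],-r[2]])
    return T[:3,3]+d*(z-T[2,3])/d[2]
def proj(n,p,T=None):
    i=camera_info(n); T=i["T"] if T is None else T
    c=T[:3,:3].T@(np.array(p)-T[:3,3]); q=i["intrinsics"]@np.array([c[0],-c[1],-c[2]]); return q[:2]/q[2]
def down(ang):
    """tool pointing down, jaw axis (tool x) at world angle ang"""
    c,s=np.cos(ang),np.sin(ang); q=R.from_matrix(np.array([[c,s,0],[s,-c,0],[0,0,-1]])).as_quat()
    return q[[3,0,1,2]]
E
python3 - <<'E'
from h import *
im=cv2.imread("pics/top0.png")[185:305,100:345]
im=np.clip(im.astype(float)*1.8,0,255).astype(np.uint8)
cv2.imwrite("pics/c1.png",cv2.resize(im,None,fx=3.2,fy=3.2,interpolation=cv2.INTER_CUBIC))
for n,uv,z in[("front L",(214,265),.01),("front R",(318,287),.01),("b0",(286,244),.05),("b1",(308,254),.05),("tote",(146,257),.03),("cas",(239,239),.088)]: print(n,unproj("top",uv,z))
E
```

```text
front L [0.4636029  0.10021621 0.01      ]
front R [ 0.39740895 -0.18372352  0.01      ]
b0 [ 0.51826074 -0.09828156  0.05      ]
b1 [ 0.49040594 -0.15630981  0.05      ]
tote [0.49084872 0.28124913 0.03      ]
cas [0.53544099 0.02372266 0.088     ]
```

View pics/c1.png

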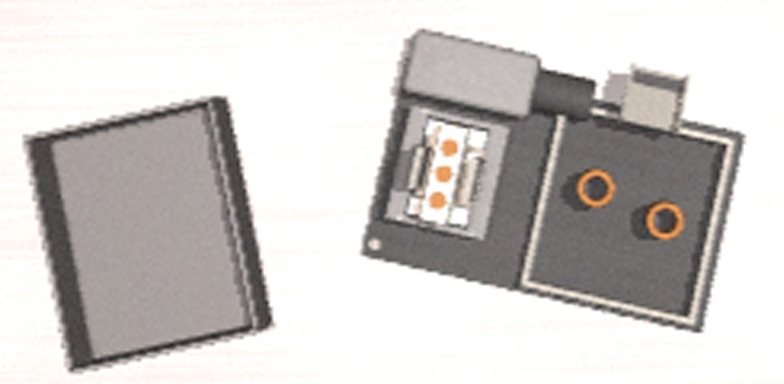

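The crop confirms the unit's yaw is about -13° and shows both orange bushing rings, the tray, the dock and the tote. For precise positions I'll hover with the wrist camera.

Run:
```python
from h import *
yaw=np.radians(-13.1)
move_pose([0.47,-0.06,0.27],down(yaw+np.pi/2)); wait(.3)
T=wristT(); np.save("T1.npy",T); im=read_camera("wrist")[:,:,::-1]
cv2.imwrite("pics/w1raw.png",im)
im=np.clip(im.astype(float)*1.8,0,255).astype(np.uint8)
cv2.imwrite("pics/w1.png",cv2.resize(im,(784,588),interpolation=cv2.INTER_CUBIC)); print(get_time(),get_tcp_pos())
```

```text
2.975 [ 0.47004336 -0.05980413  0.2699573 ]
```

View pics/w1.png

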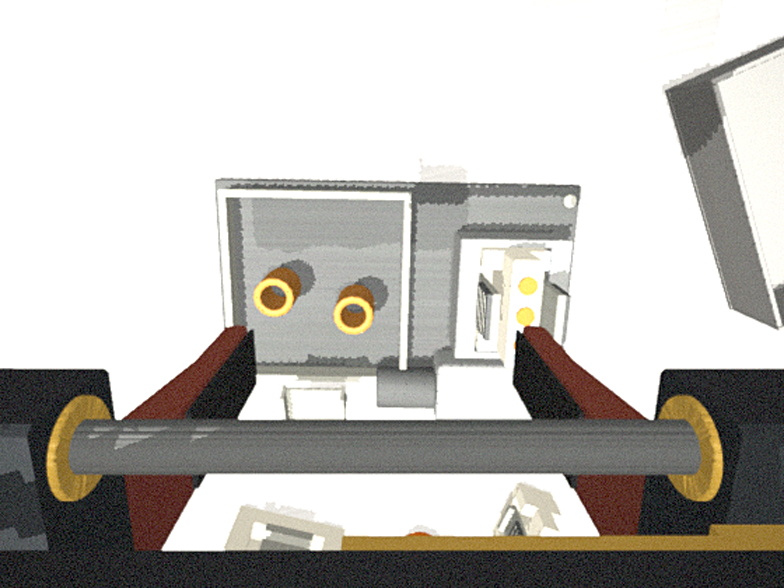

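The wrist view shows the bushing rings' tops at about (274,296) and (353,315) in the 1.4x picture. The cassette's top dots are at (528,286) and (526,316). The base's front right corner is at (580,185).

Run:
```python
from h import *
T=np.load("T1.npy"); im=cv2.imread("pics/w1raw.png")
hsv=cv2.cvtColor(im,cv2.COLOR_BGR2HSV)
m=((hsv[...,0]>8)&(hsv[...,0]<28)&(hsv[...,1]>110)&(hsv[...,2]>140)).astype(np.uint8)
n,l,st,c=cv2.connectedComponentsWithStats(m)
for k in range(1,n):
    if st[k,4]>20 and c[k][1]<235:
        z=.05 if c[k][0]<300 else .088
        ys,xs=np.where(l==k)
        (u,v),r=cv2.minEnclosingCircle(np.c_[xs,ys].astype(np.float32))
        print(st[k],c[k],(u,v,r),unproj("wrist",(u,v),z,T))
o=.0
for n,uv,z in [("baseFL",(217,180),.01),("baseFR",(580,185),.01),("trayFL",(219,192),.03),("trayFR",(410,192),.03),("tote near",(667,92),.06),("tote far corner",(733,308),.06),("tooth",(458,234),.05),("dockLB",(453,357),.05)]:
    print(n,unproj("wrist",np.array(uv)/1.4,z,T))
# predict from top: dock frame; top cam tote corners (crop/3.2+off), rim z .06
for uv in [(24,135),(225,96),(272,325),(71,371)]:
    print("tote",unproj("top",np.array(uv)/3.2+[100,185],.06))
for uv in [(449,147),(444,174),(438,200)]: print("dots top",unproj("top",np.array(uv)/3.2+[100,185],.088))
for uv in [(596,189),(664,221)]: print("bush top",unproj("top",np.array(uv)/3.2+[100,185],.05))
```

```text
[181 199  29  27 347] [194.85014409 212.08069164] (195.0, 212.0, 14.31792163848877) [ 0.4898067  -0.15387337  0.05      ]
[370 198  14  13 138] [376.82608696 203.86956522] (376.73077392578125, 203.5, 6.749411106109619) [0.51298872 0.03155888 0.088     ]
[238 212  28  27 340] [251.81176471 224.93235294] (251.7941131591797, 225.2058868408203, 13.969482421875) [ 0.51835623 -0.09734629  0.05      ]
[369 220  13  13 135] [374.91851852 225.65925926] (375.0, 225.7142791748047, 6.585493087768555) [0.53502243 0.02629267 0.088     ]
baseFL [ 0.39387058 -0.18215227  0.01      ]
baseFR [0.46434401 0.10384747 0.01      ]
trayFL [ 0.40347543 -0.17692141  0.03      ]
trayFR [ 0.43700884 -0.03243221  0.03      ]
tote near [0.40833362 0.15266033 0.06      ]
tote far corner [0.5750019  0.18699012 0.06      ]
tooth [ 0.47403615 -0.0045528   0.05      ]
dockLB [ 0.57047894 -0.02743131  0.05      ]
tote [0.57368054 0.37459625 0.06      ]
tote [0.60229423 0.2075669  0.06      ]
tote [0.41293661 0.17054487 0.06      ]
tote [0.37914769 0.33617706 0.06      ]
dots top [0.55620639 0.01995523 0.088     ]
dots top [0.53448708 0.02438733 0.088     ]
dots top [0.51363617 0.02960536 0.088     ]
bush top [ 0.51807973 -0.09894495  0.05      ]
bush top [ 0.49026996 -0.15497272  0.05      ]
```

Run:
```python
from h import *
yaw=np.radians(-13.4)
B=[((.5183,-.0980),(.531,.286)),((.4900,-.1545),(.450,.270))]
best=min((inverse_kinematics([*B[0][0],.15],down(a))for a in(yaw,yaw+np.pi)),key=lambda q:9 if q is None else abs(q[5]))
a=yaw if np.allclose(best,inverse_kinematics([*B[0][0],.15],down(yaw))) else yaw+np.pi
print(best,a); o=down(a)
for b,t in B:
    command_gripper(.8)
    move_pose([*b,.16],o); 
    hit=movel([*b,.018],v=.12,until_force=12)
    print("down",hit,get_tcp_pos(),get_ft_force())
    command_gripper(0.); print("width mm",get_grip_width()*88,get_tcp_pos())
    if get_grip_width()*88<25: print("MISS"); break
    movel([*b,.22],v=.25); movel([*t,.22],v=.3)
    hit=movel([*t,.017],v=.15,until_force=8)
    print("place",hit,get_tcp_pos(),get_grip_width()*88)
    command_gripper(.65); movel([*t,.22],v=.25); print(get_time())
T=wristT(); cv2.imwrite("pics/top2.png",read_camera("top")[:,:,::-1]); 
im=np.hstack([np.clip(cv2.imread("pics/top2.png")[190:310,100:345].astype(float)*1.8,0,255)]).astype(np.uint8)
cv2.imwrite("pics/c2.png",cv2.resize(im,None,fx=3.2,fy=3.2,interpolation=cv2.INTER_CUBIC))
```

```text
[-2.09435406e-01  3.82938961e-01  1.89856290e+00 -4.44089210e-16
  8.60090793e-01  2.44387140e-02] -0.23387411976724015
down False [ 0.51881442 -0.09809798  0.01860492] [-0.25427988  0.37522044  0.56661373]
width mm 32.42015386907711 [ 0.51840804 -0.09801672  0.01808275]
place False [0.53166732 0.28632596 0.01787196] 32.456457924988584
12.2917
down False [ 0.49051094 -0.15464295  0.01858628] [-0.03509834  0.03963761  1.00219712]
width mm 30.996716136978307 [ 0.49007037 -0.15452469  0.01805056]
place False [0.45053226 0.27027378 0.01770852] 30.651830102579805
22.0
```

View pics/c2.png

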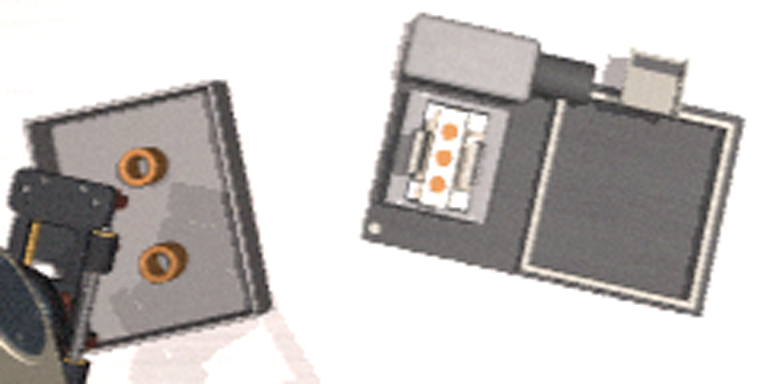

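Both bushings stand upright inside the tote, at (141,166) and (162,262), and the cassette is still seated. Next is the cassette.

Run:
```python
from h import *
yaw=np.radians(-13.5); c=(.5347,.0252); o=down(yaw+np.pi/2)
move_pose([*c,.20],o); command_gripper(1.)
hit=movel([*c,.057],v=.08,until_force=8); print("down",hit,get_tcp_pos(),get_ft_force())
wait(.3); f0=np.array(get_ft_force())
command_gripper(0.); wait(.4)
print("width",get_grip_width()*88,get_tcp_pos(),np.array(get_ft_force())-f0,get_ft_torque(),get_time())
if not hit and 40<get_grip_width()*88<49:
    movel([*c,.077],v=.03); print(np.array(get_ft_force())-f0,get_grip_width()*88)
    movel([*c,.197],v=.06); wait(.8)
    print(np.array(get_ft_force())-f0,get_ft_torque(),get_grip_width()*88,get_tcp_pos(),get_time())
a=read_camera("side")[100:310,100:400]; b=read_camera("top")[180:310,100:345]
a=cv2.resize(a,None,fx=1.86,fy=1.86); b=cv2.resize(b,None,fx=1.6,fy=1.6)
cv2.imwrite("pics/s3.png",np.clip(cv2.resize(a,None,fx=1.4,fy=1.4,interpolation=cv2.INTER_CUBIC)[:,:,::-1].astype(float)*1.6,0,255))
```

```text
down False [0.53498537 0.02519884 0.05739406] [-0.02524163 -0.61829488 -1.19495067]
width 40.91298233049086 [0.53498451 0.02547981 0.05734185] [-0.42091287  3.96849009  5.98487487] [ 0.73650889  0.1311688  -0.05180857] 27.9333
[-0.14334797  0.70308561 -4.41101816] 40.58807304744579
[ 0.21643644  0.35358044 -4.22804668] [-0.02328555  0.0163685  -0.05695362] 40.62195561319552 [0.53471734 0.02521831 0.19701602] 31.7[ WARN:0@17.753] global loadsave.cpp:1063 imwrite_ Unsupported depth image for selected encoder is fallbacked to CV_8U.
```

View pics/s3.png

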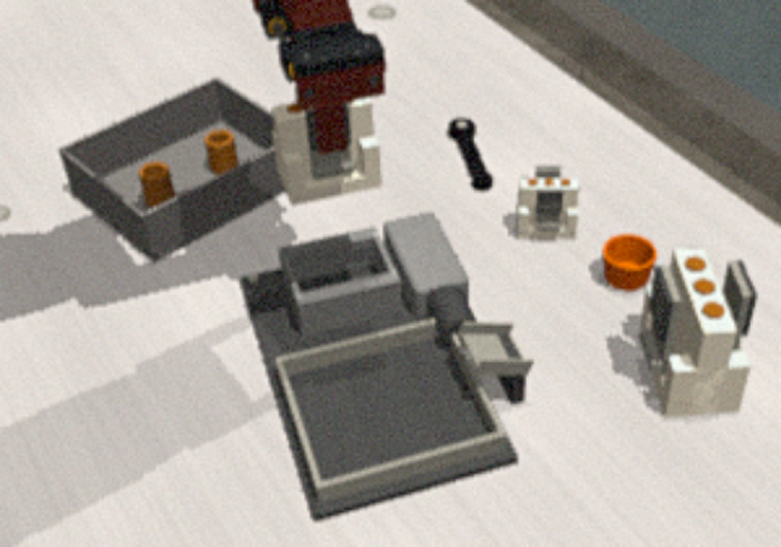

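The side picture shows the cassette hanging upright in the gripper at (330,150), well above the empty dock at (340,280). Both bushings stand in the level tote and the bystanders haven't moved. I'm handing it in.

Run:
```python
from h import *
wait(.3); print(get_grip_width()*88,get_ft_force(),np.abs(get_qvel()).max(),get_time()); job_done()
```

```text
40.48938951282223 [-0.52896969  0.2252209  -4.82882648] 0.0010116804990923287 32.1
the job is handed in; nothing more can be done
```

I put both bushings in the tote, then pinched the cassette's catches, lifted it straight up by 140 mm and handed the job in at about 32 s of the 72 s.

- **Bushings:** the last pictures show both standing upright in the level tote, released.
- **Cassette:** it hangs upright in the gripper, clear of the dock, with its underside about 100 mm above the rim by the commanded lift.
- **Grip:** the gripper reads about 40.5 mm against 42 mm nominal for fully squeezed catches, so both should be fully in. The tool carries about 4.2 N, close to the expected 3.5 N, and the arm is still.
- **Bystanders:** the lever arm and seal cup look unmoved in the last side picture. I did not look at the index housing again, but the arm never went near it.

One measurement disagreed with the description: the bushings stood about 63 mm apart, not about 75 mm. Both cameras agreed on 63 mm, and both grasps succeeded at 31–32 mm width.

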